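# Take the T-hook out of its stirrup and bin both singly

### The job

On the bench a steel T-hook is still caught in the slot of its steel stirrup. Take them apart where they stand, lifting the hook a little and twisting it until its cross head lines up with the slot and comes out, without carrying them about while they are joined. Then put the hook in one compartment of the grey bin and the stirrup in the other, and leave the anvil and hardness block standing behind them alone.

Things in the scene. Friction and masses are not known exactly. Their poses are not given: they have to be found in the camera images.
- t_hook: Steel T-hook, 66 mm high, 0.12 kg. Origin: centre of the underside of its cross head, z up the stem. Cross head 38 mm (x) by 12 (y) by 10 high; round stem 12 mm thick up to z = 24; collar 34 mm across, z = 24 to 30; flat eye tab z = 30 to 66, 28 mm (x) by 12 thick (y): pinch it there, across y. Tab and head run the same way (x). The dark eye spot is a marking, not a hole.
- t_hook_mid (a point): Middle of the T-hook, 32 mm up its axis. At the start its collar rests on the stirrup, its stem hangs in the slot and its head is below, turned 60 to 90 degrees across the slot. It rises 8 mm before the head catches. The head comes up through when within about 20 degrees of the slot's length and 5 mm of its middle; twist either way.
- stirrup: Steel stirrup, 0.35 kg, loose, standing on the bench like an upside-down U: 76 mm (x) by 50 (y), 34 high. Origin: centre of its underside. End legs 8 mm thick, full width, at x = +-34; top plate 6 mm thick, z = 28 to 34, with a central slot 50 mm (x) by 26 (y). Open below on its long sides. Once the hook is out, pinch it across y (50 mm) at the plate's edges.
- stirrup_mid (a point): Middle of the stirrup, 20 mm above its underside.
- bin: Open grey plastic bin, fixed: 160 mm (x) by 240 (y), 30 high, walls and floor about 4 mm. A wall at y = 0, as high as the rim, parts it into two equal compartments, about 152 mm (x) by 114 (y), centres at y = +-60. Origin: centre of its underside, on the bench.
- cabinet_corner (a point): Obstacle: the upper front right corner of the big white cabinet fixed on the bench, 303 mm above the bench. From this corner the cabinet reaches 390 mm towards +x and 476 mm towards +y, down to the bench: keep the gripper clear of it, also on the first move from the left.
- anvil_flat: Bystander: light grey round hardness-tester anvil, a 56 mm disc with a short round stud on top, 34 mm high; leave it where it stands. Origin: centre of its underside.
- hardness_block_1: Bystander: light grey flat round hardness test block, 65 mm across, 12 mm high; leave it where it stands. Origin: centre of its underside.
Mind the look-alikes: they are no part of the job. Leave any yellow look-alike of the stirrup alone.

How it is judged:
By the outcome, as a careful person would: the job done as asked, in the order asked, and still so for the second after the job is handed in, with the robot touching nothing.
It also fails if it takes over 64 s, if anything falls off the work surface, if the arm or the gripper's body presses on something with over 40 N, if the wrist force passes 120 N, or if a joint passes its speed limit or range.

### The arm

A 7-joint arm with a two-finger parallel gripper is mounted at the origin on a cart in front of the work surface, level with it; the furniture and walls round the work are solid. World frame = base frame: x ahead of the robot, y to its left, z up, the work surface at z = 0. Lengths are in m, angles in rad, forces in N, time in s.
With the tool pointing down it reaches from about 0.425 to 0.925 m from the base axis. Payload 6.8 kg.
Tool frame: the origin (TCP) lies on the centre line of the jaws, within the pads' length; the fingertips stand 19 mm ahead of it and the grasp point (between the pads) is the TCP (bot.tcp_to_tips is the distance from the TCP to the fingertips, in m); x points along the fingers, y is the direction in which the jaws open and shut, and the axes are right-handed (so a half turn about x gives the same grasp; the last joint's range is limited). The gripper opens to 85 mm and grips with 20 to 120 N. Pads are 22 mm wide; open, the fingers measure 114 mm over their backs; the gripper's body (76 mm by 85 mm) begins 54 mm behind the grasp point. The pads swing forward as they close: fully open they stand 13 mm farther back than shut.
Start: joints at [-1.227, 0.477, 0.022, 1.555, -0.011, 1.109, -0.083], TCP at [0.295, 0.607, 0.25] pointing down, gripper open.
Joint ranges: [-2.96, 2.96], [-0.34, 2.1], [-1.41, 1.46], [0.24, 2.44], [-1.37, 4.51], [0.17, 1.92], [-2.96, 2.96]. Speed limits (rad/s): [2.39, 2.39, 3.14, 3.14, 3.14, 3.14, 3.14].

### API

Orientations are given as a unit quaternion [w, x, y, z].
In Python, from station import status, eyes, bot gives the robot as it stands.
- The arm moves only by the tool apply_moves, never from a script. Its arguments are lists of equal length, an entry for each row: "travel": the shift along the tool's x, y, z in cm, a list of three; "turn": the turn, a rotation vector about the tool's x, y, z in rad, a list of three; "grip": the closure, from 0 (fully open) to 1 (shut). In form: {"travel": [[tx, ty, tz], ...], "turn": [[wx, wy, wz], ...], "grip": [grip, ...]}. A call has 1 to 8 rows; each row shifts and turns the pose as measured when the row begins, along the tool's axes as they then stand; what a row does not reach is not made up. A row lasts 1/12 s, in which the tool goes at most 41.7 mm and 7.16 degrees, less where a joint would pass 70% of its speed; a pose out of reach is approached as far as the arm can. A call is refused whole if a number of a shift passes 4.17 or a number of a turn 0.125, either way. A call with a gripper value outside its range is refused whole. The fingers move at their own pace and stop on an object; "newtons" is the grip in N (left out, the last holds). Time passes only in rows, so rows that do not move let the fingers close. It gives the time, the measured TCP pose, the force and the opening at its end, in the units of the state.
- status.get_obs(): the state, without advancing time (a new reading comes with each control period).
- eyes.read_camera(name): name is "scene" or "top" or "wrist"; returns the picture (480x640x3 uint8, red, green, blue); there is no depth.
- eyes.calibration(name): a dict with "intrinsics" (3x3 intrinsics, pixels), "xyz" and "attitude" of the camera in the world; the wrist camera has in their place "T_tool_cam" (4x4, takes a point from camera to tool coordinates, whose origin is the TCP and whose axes are the tool frame's). Camera axes: x right, y down, z forward; pixel columns grow to the right and rows downward; lengths in m; the calibration is good to about 2 mm. A picture is of the moment at which its call begins: read the wrist's pose just before it. calibration takes no time and is no camera call.
- bot.hand_in(): hands the job in, once; it reports no verdict.
Trained networks look in the newest picture that a camera, given by its name, has taken for a name from the list of things; names that differ only in an ending like _2 or _b are one class to them, and where a whole thing is asked for, a point or a joint stands for the part that bears it (a point fixed in the world has none). Each returns a list of dicts, best first, with "score" (0 to 1); they miss things now and then, are a little off and sometimes report something else, mostly with a low value. They report only what shows in the picture. A call takes as long as a camera call. They do not tell look-alikes from the thing itself.
- eyes.masks_of(thing, camera): "region" (480x640 bool, what is visible of it) and "rect" ([left, top, right, bottom] in pixels, round what is visible of it).
The state is a dict: "t": time; "q": joint angles; "joint_vel": joint speeds; "joint_torque": joint torques, N m; "eef_pos": TCP position; "tool_rot": TCP orientation; "contact_force": force on the tool from outside, world axes, zero at the start; "torque": the same for the moment, N m; "gripper_width": opening from 0.0 (shut) to 1.0 (fully open).
Only numpy, scipy, OpenCV 4.12 (cv2) and the standard library are available. Lean on these libraries where they do the work, as an engineer would, in place of code of your own. Each camera call takes 0.05 s, during which the arm holds its last target. There are 200 camera calls.

## Working session

There is one attempt and no reset: what is moved stays moved. The work goes in short steps, Python scripts to look and compute and a tool call to move; the robot and the scene stay as the last step left them, time stands still between calls to the robot, and variables do not carry over. Pictures are saved under pics/ and viewed, about 8 in all and at most 12, crops included, and the job is handed in when it is done.

Besides the shell and the picture viewer there is one more tool, called by a JSON object that holds its "name" and its "arguments". apply_moves: Moves the arm, as the interface text tells. Its arguments: {"type":"object","properties":{"travel":{"type":"array"},"turn":{"type":"array"},"grip":{"type":"array"},"newtons":{"type":"number"}},"required":["travel","turn","grip"]}

```bash
mkdir -p pics
cat > h.py <<'E'
import numpy as np, cv2
from scipy.spatial.transform import Rotation as R
from station import status, eyes, bot
def q2R(q): return R.from_quat([q[1],q[2],q[3],q[0]]).as_matrix()
def cam(name, obs=None):
    c=eyes.calibration(name); K=np.array(c["intrinsics"])
    if "T_tool_cam" in c:
        o=obs or status.get_obs(); T=np.eye(4); T[:3,:3]=q2R(o["tool_rot"]); T[:3,3]=o["eef_pos"]
        T=T@np.array(c["T_tool_cam"]); return K,T[:3,:3],T[:3,3]
    a=np.array(c["attitude"]); Rm=a if a.shape==(3,3) else q2R(a)
    return K,Rm,np.array(c["xyz"])
def px2w(C,uv,z):
    K,Rm,t=C; d=Rm@np.linalg.inv(K)@np.array([uv[0],uv[1],1.]); return t+d*(z-t[2])/d[2]
def w2px(C,p):
    K,Rm,t=C; q=K@(Rm.T@(np.array(p)-t)); return q[:2]/q[2]
def save(name,im): cv2.imwrite("pics/"+name,im[:,:,::-1])
E
python3 - <<'E'
from h import *
np.set_printoptions(precision=4,suppress=True)
o=status.get_obs(); print({k:np.round(v,3) for k,v in o.items()})
for n in ("scene","top"):
    im=eyes.read_camera(n); save(n+"0.png",im); C=cam(n); print(n,C)
    for th in ("t_hook","stirrup","bin","anvil_flat","hardness_block_1"):
        for d in eyes.masks_of(th,n)[:3]:
            ys,xs=np.nonzero(d["region"]); c=(xs.mean(),ys.mean())
            print(n,th,round(d["score"],2),np.round(d["rect"]),np.round(c),px2w(C,c,0.02))
print(eyes.calibration("wrist"))
E
```

```text
{'t': np.float64(0.0), 'q': array([-1.227,  0.478,  0.022,  1.556, -0.011,  1.109, -0.083]), 'joint_vel': array([ 0.001,  0.001, -0.001, -0.   , -0.002,  0.   , -0.   ]), 'joint_torque': array([  0.001, -59.647,   1.608, -28.118,   0.013,   0.009,   0.   ]), 'eef_pos': array([0.294, 0.607, 0.249]), 'tool_rot': array([ 0.689,  0.158,  0.689, -0.159]), 'contact_force': array([-0.794,  0.212,  0.143]), 'torque': array([ 0.059, -0.019, -0.001]), 'gripper_width': np.float64(1.001)}
scene (array([[469.3926,   0.    , 320.7539],
       [  0.    , 469.3926, 240.1281],
       [  0.    ,   0.    ,   1.    ]]), array([[ 0.805 , -0.2862,  0.5196],
       [-0.5931, -0.3757,  0.7121],
       [-0.0086, -0.8814, -0.4722]]), array([ 0.097 , -0.6457,  0.5868]))
scene t_hook 0.71 [286. 270. 301. 309.] [293. 286.] [0.5466 0.0753 0.02  ]
scene stirrup 0.89 [275. 281. 318. 317.] [294. 296.] [0.5283 0.0437 0.02  ]
scene stirrup 0.87 [237. 322. 282. 353.] [259. 334.] [ 0.4081 -0.0203  0.02  ]
scene bin 0.82 [319. 314. 487. 460.] [402. 384.] [ 0.5311 -0.2692  0.02  ]
scene anvil_flat 0.55 [328. 260. 347. 281
[... 568 characters left out ...]
 240. 299. 279.] [286. 258.] [0.53   0.0429 0.02  ]
top bin 0.75 [369. 206. 498. 296.] [431. 250.] [ 0.5405 -0.2495  0.02  ]
top anvil_flat 0.71 [255. 177. 282. 205.] [267. 188.] [0.6729 0.0803 0.02  ]
top hardness_block_1 0.59 [326. 171. 359. 202.] [340. 186.] [ 0.6741 -0.0694  0.02  ]
top hardness_block_1 0.27 [278. 250. 292. 266.] [285. 259.] [0.5277 0.0447 0.02  ]
{'intrinsics': array([[427.2377,   0.    , 329.401 ],
       [  0.    , 427.2377, 240.2571],
       [  0.    ,   0.    ,   1.    ]]), 'T_tool_cam': array([[ 0.002 , -0.2623,  0.965 , -0.1238],
       [ 1.    ,  0.0001, -0.002 ,  0.0001],
       [ 0.0005,  0.965 ,  0.2623, -0.0671],
       [ 0.    ,  0.    ,  0.    ,  1.    ]])}
```

Run:
```python
import cv2,numpy as np
a=cv2.imread("pics/scene0.png"); b=cv2.imread("pics/top0.png")
c=cv2.resize(b[225:285,250:330],None,fx=5,fy=5,interpolation=cv2.INTER_CUBIC)
A=cv2.resize(a,(400,300));B=cv2.resize(b,(400,300))
d=cv2.resize(a[250:330,250:350],None,fx=4,fy=4)[:300,:400]
out=np.vstack([np.hstack([A,B]),np.hstack([c[:300],d[:300]])]); cv2.imwrite("pics/m1.png",out)
```

```text
(no output)
```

View pics/m1.png

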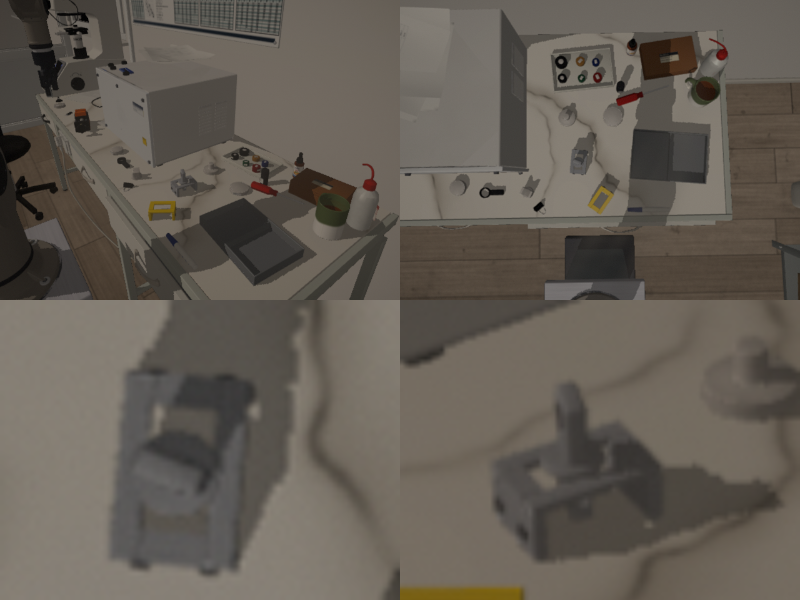

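The steel stirrup with the hook is at scene (294,296) and top (285,259). The look-alike is the yellow stirrup at scene (259,334) and top (322,320), so I choose the steel one. Next I work out the cabinet corner and the approach path.

Run:
```python
from h import *
np.set_printoptions(precision=3,suppress=True)
C=cam("top"); S=cam("scene")
for uv in [(201,272),(201,267)]: print(px2w(C,uv,.303))
print("scene corner", px2w(S,(243,160),.303), px2w(S,(153,165),0), px2w(S,(160,123),.303))
print("proj check",w2px(C,px2w(S,(160,123),.303)))
# stirrup corners at z=.034 from top crop (x5, origin 250,225; crop displayed at y offset 300)
for c in [(125,70),(250,72),(110,262),(240,272)]:
    print(px2w(C,(250+c[0]/5,225+c[1]/5),.034))
# tab ends z=.076
for c in [(138,155),(208,185)]: print(px2w(C,(250+c[0]/5,225+c[1]/5),.076))
o=status.get_obs(); print(q2R(o["tool_rot"]))
# bin corners
b=eyes.masks_of("bin","top")[0]["region"] if False else None
g=cv2.imread("pics/top0.png")
for uv in [(371,208),(498,206),(371,293),(496,296)]: print("bin",px2w(C,uv,.03))
```

```text
[0.501 0.147 0.303]
[0.508 0.147 0.303]
scene corner [0.483 0.129 0.303] [0.594 1.115 0.   ] [0.456 0.503 0.303]
proj check [-37.86 306.66]
[0.568 0.063 0.034]
[0.566 0.014 0.034]
[0.492 0.07  0.034]
[0.487 0.019 0.034]
[0.532 0.054 0.076]
[0.52  0.028 0.076]
[[ 0.     0.437  0.9  ]
 [ 0.     0.9   -0.437]
 [-1.     0.    -0.   ]]
bin [ 0.627 -0.13   0.03 ]
bin [ 0.626 -0.385  0.03 ]
bin [ 0.458 -0.125  0.03 ]
bin [ 0.447 -0.372  0.03 ]
```

{"name": "apply_moves", "arguments": {"travel": [[-4,0,0],[-4,0,0],[-4,0,0],[-4,0,0],[0,-2.55,2.84],[0,-2.55,2.84],[0,-2.55,2.84],[0,-2.55,2.84]], "turn": [[0,0,0],[0,0,0],[0,0,0],[0,0,0],[0,0,0],[0,0,0],[0,0,0],[0,0,0]], "grip": [0,0,0,0,0,0,0,0]}}

```text
t: 1.27
eef_pos: [0.3475, 0.4704, 0.4166]
tool_rot: [0.689, 0.153, 0.692, -0.152]
contact_force: [0.9, 0.0, -0.3]
gripper_width: 1.002
```

{"name": "apply_moves", "arguments": {"travel": [[0,-2.55,2.9],[0,-2.55,2.9],[0,-2.55,2.9],[0,-2.55,2.9],[0,-2.55,2.9],[0,-2.55,2.9],[0,-2.55,2.9],[0,-2.55,2.9]], "turn": [[0,0,0],[0,0,0],[0,0,0],[0,0,0],[0,0,0],[0,0,0],[0,0,0],[0,0,0]], "grip": [0,0,0,0,0,0,0,0]}}

```text
t: 1.93
eef_pos: [0.475, 0.1726, 0.4181]
tool_rot: [0.69, 0.155, 0.691, -0.149]
contact_force: [0.7, 0.3, -1.5]
gripper_width: 0.998
```

{"name": "apply_moves", "arguments": {"travel": [[0,-2.55,2.9],[0,-2.55,2.9],[0,-2.55,2.9],[0,-2.55,2.9],[0,0,0],[0,0,0],[0,0,0],[0,0,0]], "turn": [[0,0,0],[0,0,0],[0,0,0],[0,0,0],[-0.12,0,0],[-0.12,0,0],[-0.12,0,0],[-0.12,0,0]], "grip": [0,0,0,0,0,0,0,0]}}

```text
t: 2.6
eef_pos: [0.5409, 0.009, 0.4196]
tool_rot: [0.71, -0.013, 0.704, 0.018]
contact_force: [-0.1, -0.0, 0.0]
gripper_width: 0.999
```

{"name": "apply_moves", "arguments": {"travel": [[0,0,0],[0,0,0],[0,0,0],[0,0,0],[0,0,0],[0,0,0],[0,0,0],[0,0,0]], "turn": [[-0.12,0,0],[-0.12,0,0],[-0.12,0,0],[-0.12,0,0],[-0.12,0,0],[-0.12,0,0],[-0.12,0,0],[-0.12,0,0]], "grip": [0,0,0,0,0,0,0,0]}}

```text
t: 3.27
eef_pos: [0.5403, 0.0076, 0.4206]
tool_rot: [0.617, -0.352, 0.608, 0.354]
contact_force: [0.5, -0.6, -0.0]
gripper_width: 0.998
```

{"name": "apply_moves", "arguments": {"travel": [[4,0,0],[4,0,0],[4,0,0],[2,0,0],[0,0,0]], "turn": [[-0.11,0,0],[0,0,0],[0,0,0],[0,0,0],[0,0,0]], "grip": [0,0,0,0,0]}}

```text
t: 3.68
eef_pos: [0.5443, 0.0088, 0.28]
tool_rot: [0.598, -0.391, 0.582, 0.389]
contact_force: [-1.0, -0.0, 0.4]
gripper_width: 0.995
```

Run:
```python
from h import *
np.set_printoptions(precision=3,suppress=True)
o=status.get_obs(); C=cam("wrist",o); im=eyes.read_camera("wrist"); save("w1.png",im)
Rm=q2R(o["tool_rot"]); print(o["eef_pos"],Rm,np.degrees(np.arctan2(Rm[1,1],Rm[0,1])),o["q"])
for th,z in (("t_hook",.06),("stirrup",.034)):
    for d in eyes.masks_of(th,"wrist"):
        ys,xs=np.nonzero(d["region"]); print(th,d["score"],d["rect"],px2w(C,(xs.mean(),ys.mean()),z))
```

```text
[0.544 0.009 0.28 ] [[ 0.021 -0.92   0.391]
 [ 0.01   0.391  0.92 ]
 [-1.    -0.015  0.018]] 156.96816763634615 [-0.396  0.224  0.318  1.867 -0.09   1.042  2.699]
t_hook 0.98 [349.6, 213.0, 385.5, 257.5] [0.527 0.04  0.06 ]
stirrup 0.82 [313.2, 184.0, 409.4, 263.6] [0.528 0.04  0.034]
```

View pics/w1.png

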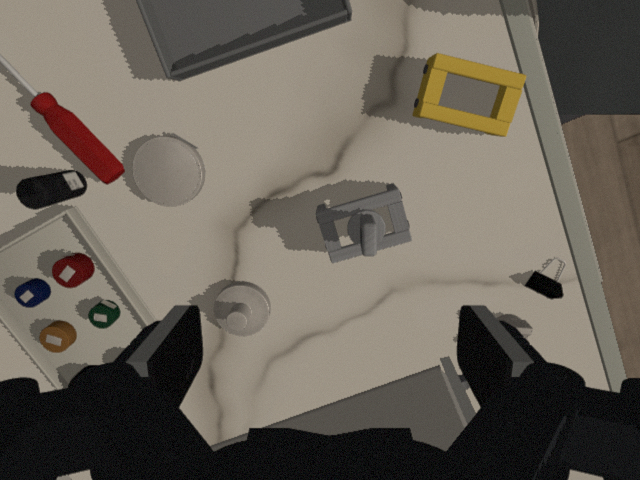

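Run:
```python
from h import *
im=cv2.imread("pics/w1.png"); cv2.imwrite("pics/w1c.png",cv2.resize(im[175:275,305:425],None,fx=6,fy=6,interpolation=cv2.INTER_CUBIC))
C=cam("wrist"); print(px2w(C,(443,360),.303),px2w(C,(465,410),0.303))
```

```text
[0.51583846 0.01799958 0.303     ] [0.51529834 0.0358006  0.303     ]
```

View pics/w1c.png

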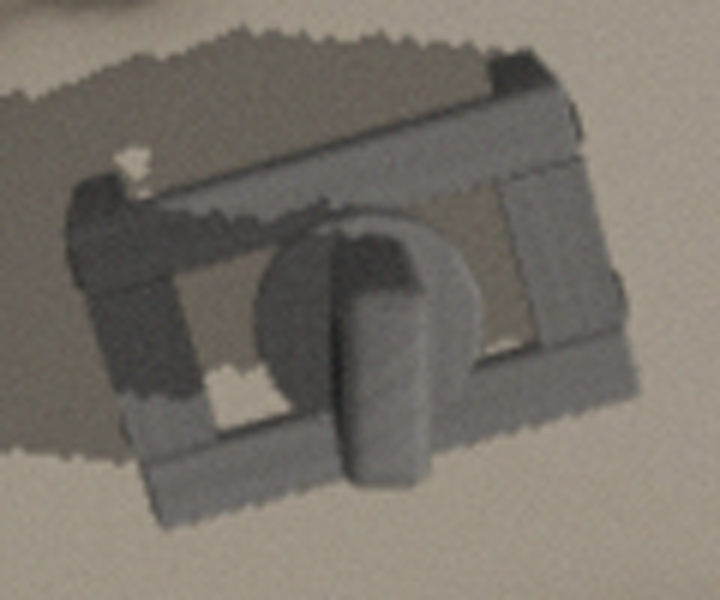

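Run:
```python
from h import *
np.set_printoptions(precision=4,suppress=True)
C=cam("wrist"); f=lambda c,z:px2w(C,(305+c[0]/6,175+c[1]/6),z)
def rep(n,a,b): d=b-a; print(n,a,b,(a+b)/2,np.linalg.norm(d[:2]),np.degrees(np.arctan2(d[1],d[0])))
rep("tab",f((385,290),.076),f((390,487),.076))
rep("farY",f((160,525),.034),f((638,395),.034))
rep("right",f((568,90),.034),f((638,395),.034))
rep("slot near/far edge R", f((505,180),.034), f((535,345),.034))
rep("slotL", f((180,272),.034), f((215,435),.034))
rep("slotmid", (f((180,272),.034)+f((215,435),.034))/2,(f((505,180),.034)+f((535,345),.034))/2)
print("cab base",px2w(C,(443,360),0),px2w(C,(215,445),0))
```

```text
tab [0.5271 0.033  0.076 ] [0.5366 0.0589 0.076 ] [0.5318 0.0459 0.076 ] 0.027634465901334036 69.83324882514287
farY [0.574  0.0652 0.034 ] [0.4991 0.0739 0.034 ] [0.5365 0.0695 0.034 ] 0.07539332048873988 173.38444563208327
right [0.4926 0.0262 0.034 ] [0.4991 0.0739 0.034 ] [0.4958 0.05   0.034 ] 0.04815405598927123 82.22394112523436
slot near/far edge R [0.5058 0.0351 0.034 ] [0.5107 0.0605 0.034 ] [0.5082 0.0478 0.034 ] 0.025851302236090282 79.2074312931343
slotL [0.5556 0.0294 0.034 ] [0.5606 0.0551 0.034 ] [0.5581 0.0422 0.034 ] 0.02611222375340678 78.93660293314983
slotmid [0.5581 0.0422 0.034 ] [0.5082 0.0478 0.034 ] [0.5332 0.045  0.034 ] 0.050135404017836456 173.58786926643563
cab base [0.5119 0.2244 0.    ] [0.7926 0.2308 0.    ]
```

```bash
cat >> h.py <<'E'
def plan(p,yaw,o=None):
    "travel (cm) in tool axes and rotvec (tool axes) to reach p with tool down and jaw y at yaw deg"
    o=o or status.get_obs(); A=q2R(o["tool_rot"]); y=np.radians(yaw)
    B=np.array([[0,np.cos(y),np.sin(y)],[0,np.sin(y),-np.cos(y)],[-1,0,0]])
    print("pos",np.round(o["eef_pos"],4),"yaw",np.round(np.degrees(np.arctan2(A[1,1],A[0,1])),1),"w",round(float(o["gripper_width"]),3),"F",np.round(o["contact_force"],1),"q7",round(o["q"][6],2))
    print("travel",np.round(100*A.T@(np.array(p)-o["eef_pos"]),2),"turn",np.round(R.from_matrix(A.T@B).as_rotvec(),3),"travel in B axes",np.round(100*B.T@(np.array(p)-o["eef_pos"]),2))
E
python3 - <<'E'
from h import *
plan((.532,.046,.13),160)
S=cam("scene"); print(px2w(S,(240,264),0))
E
```

```text
pos [0.5472 0.0089 0.2852] yaw 156.9 w 1.003 F [ 0.2 -0.3  0.1] q7 2.7
travel [15.51  3.19  2.48] turn [-0.053  0.021  0.022] travel in B axes [15.52  2.7   2.96]
[0.51424018 0.2591622  0.        ]
```

{"name": "apply_moves", "arguments": {"travel": [[2,2.7,3],[4,0,0],[4,0,0],[2.5,0,0],[2,0,0],[0,0,0],[0,0,0]], "turn": [[-0.053,0.021,0.022],[0,0,0],[0,0,0],[0,0,0],[0,0,0],[0,0,0],[0,0,0]], "grip": [0,0,0,0,0,0,0]}}

```text
t: 4.42
eef_pos: [0.5522, 0.05, 0.1555]
tool_rot: [0.591, -0.411, 0.567, 0.402]
contact_force: [0.8, -0.3, 0.4]
gripper_width: 1.002
```

Run:
```python
from h import *
np.set_printoptions(precision=4,suppress=True)
plan((.532,.046,.063),160)
o=status.get_obs();C=cam("wrist",o); im=eyes.read_camera("wrist")
for d in eyes.masks_of("t_hook","wrist"):
    ys,xs=np.nonzero(d["region"]); print(d["score"],d["rect"],px2w(C,(xs.mean(),ys.mean()),.06))
plan((.532,.046,.063),160)
print(w2px(C,o["eef_pos"]))
for p in [(.5271,.033,.076),(.5366,.0589,.076)]: cv2.circle(im,tuple(np.int32(w2px(C,p))),3,(255,0,0),-1)
save("w2.png",im[120:480])
```

```text
pos [0.5522 0.05   0.1555] yaw 160.1 w 1.002 F [ 0.8 -0.3  0.4] q7 2.73
travel [ 9.17  2.04 -1.25] turn [0.003 0.021 0.03 ] travel in B axes [ 9.25  1.77 -1.07]
0.93 [343.5, 186.4, 400.5, 260.5] [0.5277 0.041  0.06  ]
pos [0.5525 0.05   0.1562] yaw 160.1 w 1.0 F [ 1.6  0.2 -0.6] q7 2.73
travel [ 9.23  2.08 -1.27] turn [0.003 0.021 0.031] travel in B axes [ 9.32  1.79 -1.08]
[327.1902 338.9025]
```

View pics/w2.png

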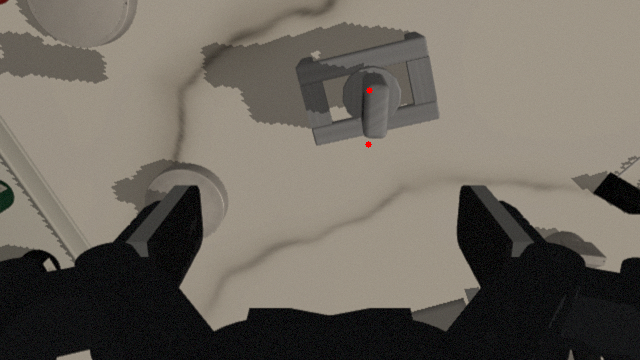

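Run:
```python
from h import *
np.set_printoptions(precision=4,suppress=True)
C=cam("wrist")
a,b=px2w(C,(377,205),.076),px2w(C,(375,256),.076); print(a,b,(a+b)/2,np.degrees(np.arctan2(*(b-a)[1::-1])))
f=lambda u,v:px2w(C,(u,v+120),.034)
for p in [(300,82),(317,145),(439,116),(425,53)]: print(f(*p))
plan((a+b)/2+[0,0,.10-.076],160)
```

```text
[0.5233 0.0315 0.076 ] [0.5323 0.0558 0.076 ] [0.5278 0.0437 0.076 ] 69.69546784950519
[0.5646 0.0242 0.034 ]
[0.5687 0.0639 0.034 ]
[0.4944 0.0707 0.034 ]
[0.4917 0.0324 0.034 ]
pos [0.5525 0.05   0.1562] yaw 160.1 w 1.0 F [ 1.6  0.2 -0.6] q7 2.73
travel [ 5.51  2.28 -1.55] turn [0.003 0.021 0.031] travel in B axes [ 5.62  2.1  -1.44]
```

{"name": "apply_moves", "arguments": {"travel": [[1,2.1,-1.45],[2,0,0],[0,0,0]], "turn": [[0.003,0.021,0.031],[0,0.01,0.015],[0,0,0]], "grip": [0,0,0]}}

```text
t: 4.77
eef_pos: [0.5329, 0.0442, 0.1319]
tool_rot: [0.577, -0.404, 0.581, 0.406]
contact_force: [0.4, 0.7, 0.2]
gripper_width: 1.003
```

Run:
```python
from h import *
np.set_printoptions(precision=4,suppress=True)
o=status.get_obs();C=cam("wrist",o); im=eyes.read_camera("wrist"); plan((.529,.0445,.063),160,o)
d=eyes.masks_of("t_hook","wrist")[0]
ys,xs=np.nonzero(d["region"]); print(d["score"],d["rect"],px2w(C,(xs.mean(),ys.mean()),.06))
for p in [(.529,.0445,.076)]: cv2.circle(im,tuple(np.int32(w2px(C,p))),2,(255,0,0),-1)
save("w3.png",im[120:480,150:550])
```

```text
pos [0.5329 0.0442 0.1319] yaw 160.0 w 1.003 F [0.4 0.7 0.2] q7 2.73
travel [ 6.89  0.34 -0.08] turn [-0.001 -0.003 -0.005] travel in B axes [ 6.89  0.38 -0.1 ]
0.93 [305.8, 221.0, 368.5, 302.5] [0.5266 0.0408 0.06  ]
```

View pics/w3.png

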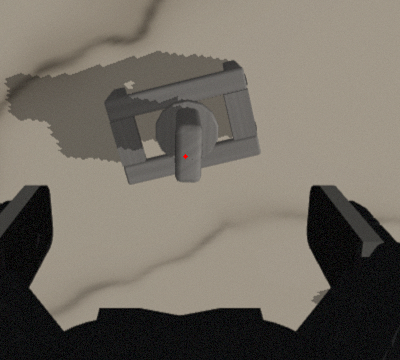

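{"name": "apply_moves", "arguments": {"travel": [[2,0.45,-0.15],[2.2,0,0],[2,0,0],[0,0,0]], "turn": [[0,0,0],[0,0,0],[0,0,0],[0,0,0]], "grip": [0,0,0,0]}}

```text
t: 5.2
eef_pos: [0.5366, 0.0449, 0.079]
tool_rot: [0.585, -0.407, 0.575, 0.403]
contact_force: [0.6, -1.4, 0.7]
gripper_width: 1.001
```

Run:
```python
from h import *
plan((.5285,.0440,.063),160)
```

```text
pos [0.5366 0.0449 0.079 ] yaw 159.9 w 1.001 F [ 0.6 -1.4  0.7] q7 2.76
travel [ 1.59  0.75 -0.38] turn [-0.002  0.009  0.012] travel in B axes [ 1.6   0.73 -0.36]
```

{"name": "apply_moves", "arguments": {"travel": [[0.5,0.75,-0.35],[1.1,0,0],[0,0,0]], "turn": [[0,0.012,0.015],[0,0.003,0.004],[0,0,0]], "grip": [0,0,0]}}

```text
t: 5.45
eef_pos: [0.5308, 0.0445, 0.0662]
tool_rot: [0.578, -0.405, 0.582, 0.405]
contact_force: [1.1, -0.0, -0.1]
gripper_width: 1.002
```

Run:
```python
from h import *
plan((.5285,.0440,.063),160)
```

```text
pos [0.5308 0.0445 0.0662] yaw 159.8 w 1.002 F [ 1.1 -0.  -0.1] q7 2.76
travel [ 0.32  0.2  -0.12] turn [-0.003 -0.004 -0.003] travel in B axes [ 0.32  0.2  -0.12]
```

Close on the tab with a moderate grip.

{"name": "apply_moves", "arguments": {"travel": [[0.3,0.2,-0.1],[0,0,0],[0,0,0],[0,0,0],[0,0,0],[0,0,0],[0,0,0],[0,0,0]], "turn": [[0,0,0],[0,0,0],[0,0,0],[0,0,0],[0,0,0],[0,0,0],[0,0,0],[0,0,0]], "grip": [0,0.5,1,1,1,1,1,1], "newtons": 50}}

```text
t: 6.12
eef_pos: [0.5305, 0.0445, 0.0658]
tool_rot: [0.58, -0.405, 0.58, 0.404]
contact_force: [-0.3, -0.6, -0.6]
gripper_width: 0.134
```

Run:
```python
from h import *
plan((.5285,.0440,.063),160)
```

```text
pos [0.5305 0.0445 0.0658] yaw 159.8 w 0.134 F [-0.3 -0.6 -0.6] q7 2.76
travel [ 0.28  0.17 -0.11] turn [-0.003 -0.001  0.001] travel in B axes [ 0.28  0.17 -0.11]
```

{"name": "apply_moves", "arguments": {"travel": [[-0.4,0,0],[0,0,0]], "turn": [[0,0,0],[0,0,0]], "grip": [1,1]}}

```text
t: 6.28
eef_pos: [0.5302, 0.0444, 0.0699]
tool_rot: [0.579, -0.405, 0.58, 0.404]
contact_force: [0.0, 0.2, -0.3]
gripper_width: 0.132
```

{"name": "apply_moves", "arguments": {"travel": [[0,0,0],[0,0,0],[0,0,0],[0,0,0],[0,0,0],[0,0,0]], "turn": [[0.11,0,0],[0.11,0,0],[0.11,0,0],[0.11,0,0],[0.11,0,0],[0.11,0,0]], "grip": [1,1,1,1,1,1]}}

```text
t: 6.78
eef_pos: [0.53, 0.0442, 0.0705]
tool_rot: [0.682, -0.186, 0.682, 0.185]
contact_force: [1.0, -0.3, -1.0]
gripper_width: 0.131
```

Run:
```python
from h import *
plan((.5305,.0445,.070),83.5)
```

```text
pos [0.53   0.0442 0.0705] yaw 120.4 w 0.131 F [ 1.  -0.3 -1. ] q7 2.22
travel [0.05 0.   0.06] turn [ 0.644 -0.     0.001] travel in B axes [0.05 0.04 0.04]
```

{"name": "apply_moves", "arguments": {"travel": [[0,0,0],[0,0,0],[0,0,0],[0,0,0],[0,0,0],[0,0,0],[0,0,0]], "turn": [[0.11,0,0],[0.11,0,0],[0.11,0,0],[0.11,0,0],[0.1,0,0],[0.1,0,0],[0,0,0]], "grip": [1,1,1,1,1,1,1]}}

```text
t: 7.37
eef_pos: [0.5296, 0.0453, 0.0707]
tool_rot: [0.705, 0.051, 0.705, -0.051]
contact_force: [-0.1, 0.6, -1.2]
gripper_width: 0.133
```

Run:
```python
from h import *
plan((.5305,.0445,.070),83.5)
o=status.get_obs();C=cam("wrist",o); im=eyes.read_camera("wrist"); T=eyes.read_camera("top"); S=eyes.read_camera("scene")
z=lambda I,u,v,w,h:cv2.resize(I[v:v+h,u:u+w],(400,300),interpolation=cv2.INTER_CUBIC)
save("m4.png",np.vstack([cv2.resize(im,(800,600))[:,:],])[:,:])
```

```text
pos [0.5296 0.0453 0.0707] yaw 81.7 w 0.133 F [-0.1  0.6 -1.2] q7 1.7
travel [ 0.07 -0.07  0.1 ] turn [-0.032 -0.     0.   ] travel in B axes [ 0.07 -0.07  0.09]
```

View pics/m4.png

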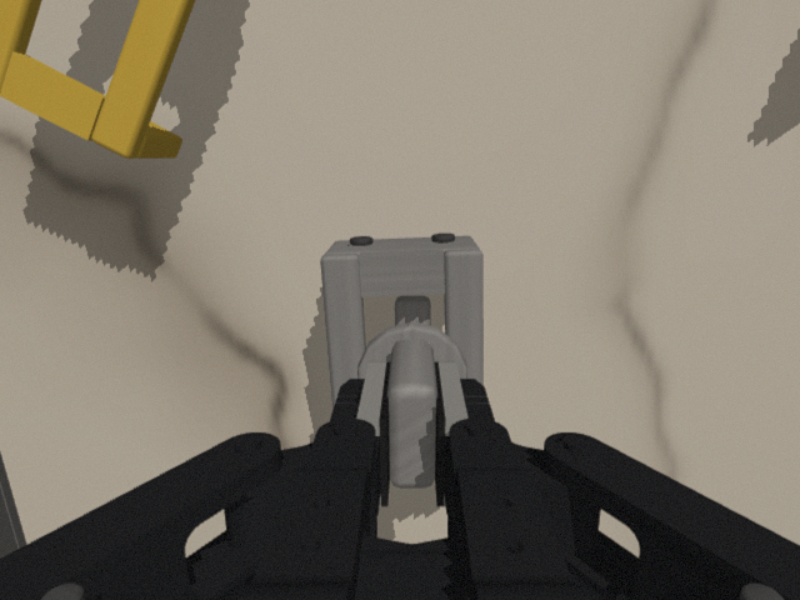

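Hook tab aligned, with its head visible at (412,310) inside the slot, whose middle is at about (403,310), roughly 2.5 mm off. I shift and lift.

{"name": "apply_moves", "arguments": {"travel": [[0,-0.25,0],[-0.5,0,0],[-0.5,0,0],[-0.5,0,0]], "turn": [[0,0,0],[0,0,0],[0,0,0],[0,0,0]], "grip": [1,1,1,1]}}

```text
t: 7.85
eef_pos: [0.5286, 0.0419, 0.0862]
tool_rot: [0.705, 0.047, 0.706, -0.047]
contact_force: [-0.2, -0.1, -1.4]
gripper_width: 0.135
```

{"name": "apply_moves", "arguments": {"travel": [[-0.7,0,0],[-0.7,0,0],[-1,0,0]], "turn": [[0,0,0],[0,0,0],[0,0,0]], "grip": [1,1,1]}}

```text
t: 8.1
eef_pos: [0.5283, 0.0415, 0.1124]
tool_rot: [0.705, 0.047, 0.706, -0.047]
contact_force: [0.2, 0.0, 0.3]
gripper_width: 0.136
```

{"name": "apply_moves", "arguments": {"travel": [[-4,0,0],[-2,-2,0],[0,-4,0.6],[0,-4,0.6],[0,-4,0.6],[0,-4,0.6],[0,-4,0.6],[0,-4,0.6]], "turn": [[0,0,0],[0,0,0],[0,0,0],[0,0,0],[0,0,0],[0,0,0],[0,0,0],[0,0,0]], "grip": [1,1,1,1,1,1,1,1]}}

```text
t: 8.77
eef_pos: [0.5371, -0.2175, 0.1843]
tool_rot: [0.709, 0.04, 0.703, -0.036]
contact_force: [1.9, -0.1, -0.4]
gripper_width: 0.132
```

Run:
```python
from h import *
np.set_printoptions(precision=4,suppress=True)
plan((.54,-.313,.16),88)
o=status.get_obs();C=cam("wrist",o); im=eyes.read_camera("wrist")
T=eyes.read_camera("top"); 
for n,z in (("bin",.03),("stirrup",.03)):
  for d in eyes.masks_of(n,"top"):
    r=d["region"].astype(np.uint8); c=cv2.minAreaRect(np.argwhere(r)[:,::-1].astype(np.float32)); print(n,d["score"],px2w(cam("top"),c[0],z),[px2w(cam("top"),p,z)[:2] for p in cv2.boxPoints(c)])
save("m5.png",np.hstack([cv2.resize(im,(400,300)),cv2.resize(T[180:330,250:510],(400,231)).repeat(1,0) if 0 else cv2.resize(T[160:355,250:510],(400,300))]))
```

```text
pos [ 0.5371 -0.2175  0.1843] yaw 83.8 w 0.132 F [ 1.9 -0.1 -0.4] q7 2.11
travel [ 2.38 -9.48  1.3 ] turn [-0.073  0.008 -0.007] travel in B axes [ 2.43 -9.53  0.62]
bin 0.87 [ 0.5453 -0.1999  0.03  ] [array([ 0.4723, -0.1161]), array([ 0.6355, -0.1347]), array([ 0.6191, -0.2848]), array([ 0.4564, -0.2642])]
stirrup 0.89 [0.5282 0.0427 0.03  ] [array([0.4918, 0.0722]), array([0.5704, 0.0643]), array([0.5647, 0.013 ]), array([0.4862, 0.0212])]
stirrup 0.69 [ 0.4063 -0.0268  0.03  ] [array([0.388 , 0.0175]), array([ 0.454 , -0.0285]), array([ 0.4245, -0.0713]), array([ 0.3589, -0.0252])]
```

View pics/m5.png

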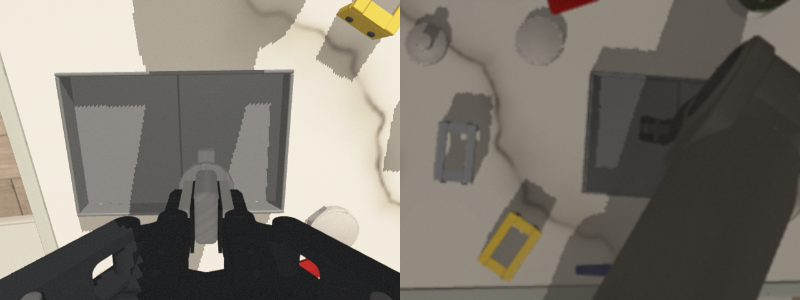

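Run:
```python
from h import *
np.set_printoptions(precision=4,suppress=True)
C=cam("wrist"); P=[px2w(C,p,.03) for p in [(110,146),(584,142),(156,428),(566,424)]]
print(P,np.mean(P,0),px2w(C,(358,144),.03)); c=np.mean(P,0)
d=P[1]-P[0]+P[3]-P[2]; print(np.degrees(np.arctan2(d[1],d[0])))
```

```text
[array([ 0.4687, -0.349 ,  0.03  ]), array([ 0.5 , -0.05,  0.03]), array([ 0.6793, -0.3666,  0.03  ]), array([ 0.7122, -0.0538,  0.03  ])] [ 0.5901 -0.2048  0.03  ] [ 0.4851 -0.1927  0.03  ]
84.0104034984742
```

Run:
```python
from h import *
np.set_printoptions(precision=4,suppress=True)
C=cam("wrist"); P=[px2w(C,1.6*np.array(p),.03) for p in [(55,73),(292,71),(78,214),(283,212)]]
print(P,np.mean(P,0),px2w(C,(179*1.6,72*1.6),.03)); c=np.mean(P,0)
d=P[1]-P[0]+P[3]-P[2]; print(np.degrees(np.arctan2(d[1],d[0])))
u=d/np.linalg.norm(d); print(c+.06*u,c-.06*u); plan(c-.06*u+[0,0,.05],83)
```

```text
[array([ 0.4498, -0.3581,  0.03  ]), array([ 0.4744, -0.1233,  0.03  ]), array([ 0.6052, -0.3728,  0.03  ]), array([ 0.6298, -0.1377,  0.03  ])] [ 0.5398 -0.248   0.03  ] [ 0.4627 -0.2354  0.03  ]
84.0292502507219
[ 0.546  -0.1883  0.03  ] [ 0.5335 -0.3077  0.03  ]
pos [ 0.5366 -0.2176  0.184 ] yaw 83.6 w 0.128 F [ 0.2  0.8 -1.2] q7 2.11
travel [10.34 -9.05  0.63] turn [ 0.01   0.007 -0.006] travel in B axes [10.4  -8.98  0.79]
```

{"name": "apply_moves", "arguments": {"travel": [[0,-4,0.3],[0,-4,0.3],[0,-1.2,0.1],[3,0,0],[3,0,0],[2,0,0],[0,0,0]], "turn": [[0,0,0],[0,0,0],[0,0,0],[0,0,0],[0,0,0],[0,0,0],[0,0,0]], "grip": [1,1,1,1,1,1,1]}}

```text
t: 9.55
eef_pos: [0.5419, -0.2972, 0.104]
tool_rot: [0.711, 0.036, 0.702, -0.028]
contact_force: [-0.1, 1.2, -1.0]
gripper_width: 0.125
```

Run:
```python
from h import *
plan((.5335,-.308,.066),84)
```

```text
pos [ 0.5419 -0.2972  0.104 ] yaw 84.8 w 0.125 F [-0.1  1.2 -1. ] q7 2.33
travel [ 3.77 -1.2  -0.79] turn [ 0.015  0.011 -0.013] travel in B axes [ 3.8  -1.16 -0.73]
```

{"name": "apply_moves", "arguments": {"travel": [[0,-1.2,-0.8],[0,0,0],[0,0,0],[0,0,0],[0,0,0],[0,0,0],[0,0,0],[0,0,0]], "turn": [[0.12,0,0],[0.12,0,0],[0.12,0,0],[0.12,0,0],[0.12,0,0],[0.12,0,0],[0.12,0,0],[0.12,0,0]], "grip": [1,1,1,1,1,1,1,1]}}

```text
t: 10.22
eef_pos: [0.5403, -0.2929, 0.1117]
tool_rot: [0.609, 0.371, 0.607, -0.351]
contact_force: [-0.9, 0.9, -0.4]
gripper_width: 0.134
```

{"name": "apply_moves", "arguments": {"travel": [[0,0,0],[0,0,0],[0,0,0],[0,0,0],[0,0,0],[0,0,0]], "turn": [[0.12,0,0],[0.12,0,0],[0.12,0,0],[0.12,0,0],[0.12,0,0],[0,0,0]], "grip": [1,1,1,1,1,1]}}

```text
t: 10.72
eef_pos: [0.5485, -0.2794, 0.1194]
tool_rot: [0.467, 0.542, 0.472, -0.515]
contact_force: [0.6, -0.9, -0.5]
gripper_width: 0.135
```

Run:
```python
from h import *
plan((.5335,-.308,.066),-6)
```

```text
pos [ 0.5485 -0.2794  0.1194] yaw -6.8 w 0.135 F [ 0.6 -0.9 -0.5] q7 1.0
travel [ 5.21 -1.26  3.2 ] turn [-0.013 -0.034 -0.021] travel in B axes [ 5.34 -1.19  3.  ]
```

{"name": "apply_moves", "arguments": {"travel": [[0,-1.2,3.0],[1.5,0,0],[1.5,0,0],[0,0,0]], "turn": [[-0.013,-0.034,-0.021],[0,0,0],[0,0,0],[0,0,0]], "grip": [1,1,1,1]}}

```text
t: 11.05
eef_pos: [0.5375, -0.3027, 0.0906]
tool_rot: [0.48, 0.521, 0.479, -0.519]
contact_force: [-0.4, -0.2, -0.9]
gripper_width: 0.131
```

Run:
```python
from h import *
plan((.5335,-.308,.066),-6)
```

```text
pos [ 0.5375 -0.3027  0.0906] yaw -4.7 w 0.131 F [-0.4 -0.2 -0.9] q7 1.07
travel [ 2.45 -0.36  0.56] turn [ 0.023 -0.002 -0.004] travel in B axes [ 2.46 -0.34  0.57]
```

{"name": "apply_moves", "arguments": {"travel": [[1.2,-0.35,0.55],[1.2,0,0],[0,0,0]], "turn": [[0.02,0,0],[0,0,0],[0,0,0]], "grip": [1,1,1]}}

```text
t: 11.3
eef_pos: [0.5347, -0.3064, 0.0652]
tool_rot: [0.475, 0.526, 0.475, -0.521]
contact_force: [-0.5, 0.3, -1.1]
gripper_width: 0.129
```

Run:
```python
from h import *
plan((.5335,-.308,.062),-6)
```

```text
pos [ 0.5347 -0.3064  0.0652] yaw -5.6 w 0.129 F [-0.5  0.3 -1.1] q7 1.09
travel [ 0.32 -0.1   0.18] turn [ 0.007 -0.004 -0.005] travel in B axes [ 0.32 -0.1   0.18]
```

{"name": "apply_moves", "arguments": {"travel": [[0.4,0,0],[0.2,0,0],[0,0,0]], "turn": [[0,0,0],[0,0,0],[0,0,0]], "grip": [1,1,1]}}

```text
t: 11.55
eef_pos: [0.5348, -0.3067, 0.0602]
tool_rot: [0.475, 0.527, 0.475, -0.521]
contact_force: [0.7, 0.3, -1.4]
gripper_width: 0.129
```

{"name": "apply_moves", "arguments": {"travel": [[0,0,0],[0,0,0],[0,0,0],[0,0,0],[0,0,0],[0,0,0]], "turn": [[0,0,0],[0,0,0],[0,0,0],[0,0,0],[0,0,0],[0,0,0]], "grip": [0.8,0.75,0.7,0.65,0.5,0.4], "newtons": 30}}

```text
t: 12.05
eef_pos: [0.5356, -0.3072, 0.0607]
tool_rot: [0.476, 0.527, 0.475, -0.521]
contact_force: [-0.6, 0.5, -0.8]
gripper_width: 0.596
```

{"name": "apply_moves", "arguments": {"travel": [[-1.5,0,0],[-3,0,0],[-4,0,0],[-4,0,0],[0,4,0],[0,0,-4]], "turn": [[0,0,0],[0,0,0],[0,0,0],[0,0,0],[0,0,0],[0,0,0]], "grip": [0.3,0.2,0,0,0,0]}}

```text
t: 12.55
eef_pos: [0.574, -0.2823, 0.1973]
tool_rot: [0.473, 0.528, 0.469, -0.527]
contact_force: [1.3, 1.1, 0.3]
gripper_width: 0.999
```

Run:
```python
from h import *
plan((.5285,.043,.18),84)
im=eyes.read_camera("wrist"); save("w6.png",im)
for d in eyes.masks_of("t_hook","wrist"): print(d["score"],d["rect"])
print([np.round(w2px(cam("wrist"),p)) for p in [(.5345,-.3067,.004),(.5345,-.3067,.07)]])
```

```text
pos [ 0.574  -0.2823  0.1973] yaw -6.5 w 0.999 F [1.3 1.1 0.3] q7 0.89
travel [  1.59  -8.24 -31.81] turn [-1.58   0.007 -0.002] travel in B axes [ 1.73 31.88 -7.93]
0.77 [249.9, 226.9, 302.0, 301.6]
[array([286., 269.]), array([275., 302.])]
```

View pics/w6.png

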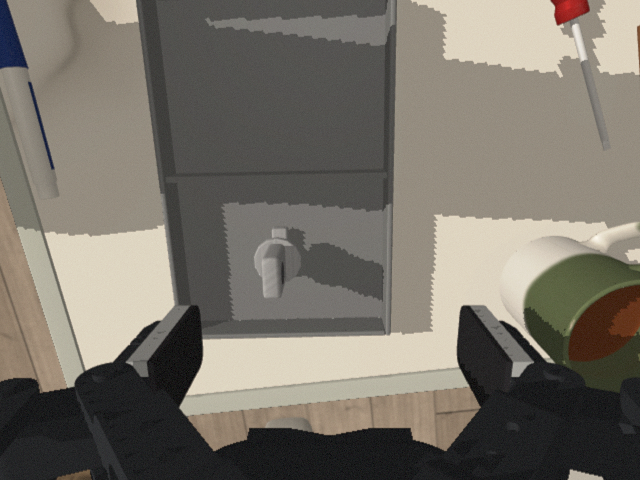

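{"name": "apply_moves", "arguments": {"travel": [[0,-1,-4],[0,-1,-4],[0,-1,-4],[0,-1,-4],[0,-1,-4],[0,-1,-4],[0,-1,-3],[0,0,0]], "turn": [[0,0,0],[0,0,0],[0,0,0],[0,0,0],[0,0,0],[0,0,0],[0,0,0],[-0.12,0,0]], "grip": [0,0,0,0,0,0,0,0]}}

```text
t: 13.32
eef_pos: [0.528, 0.0082, 0.202]
tool_rot: [0.502, 0.5, 0.503, -0.496]
contact_force: [0.9, 0.4, -0.8]
gripper_width: 1.001
```

{"name": "apply_moves", "arguments": {"travel": [[0,0,0],[0,0,0],[0,0,0],[0,0,0],[0,0,0],[0,0,0],[0,0,0],[0,0,0]], "turn": [[-0.12,0,0],[-0.12,0,0],[-0.12,0,0],[-0.12,0,0],[-0.12,0,0],[-0.12,0,0],[-0.12,0,0],[-0.12,0,0]], "grip": [0,0,0,0,0,0,0,0]}}

```text
t: 13.98
eef_pos: [0.5253, 0.0114, 0.2077]
tool_rot: [0.68, 0.2, 0.679, -0.194]
contact_force: [0.6, 0.2, -0.0]
gripper_width: 0.997
```

{"name": "apply_moves", "arguments": {"travel": [[0,0,0],[0,0,0],[0,0,0],[0,0,0],[0,0,0]], "turn": [[-0.12,0,0],[-0.12,0,0],[-0.12,0,0],[-0.12,0,0],[0,0,0]], "grip": [0,0,0,0,0]}}

```text
t: 14.4
eef_pos: [0.5239, 0.0082, 0.212]
tool_rot: [0.709, 0.025, 0.705, -0.018]
contact_force: [-0.3, -0.3, 0.1]
gripper_width: 1.001
```

Run:
```python
from h import *
plan((.5285,.043,.13),83.5)
C=cam("wrist");im=eyes.read_camera("wrist"); save("w7.png",im)
for d in eyes.masks_of("stirrup","wrist"):
    r=d["region"].astype(np.uint8); c=cv2.minAreaRect(np.argwhere(r)[:,::-1].astype(np.float32)); print(d["score"],d["rect"],px2w(C,c[0],.03),[np.round(px2w(C,p,.03)[:2],3) for p in cv2.boxPoints(c)])
```

```text
pos [0.5239 0.0082 0.212 ] yaw 86.5 w 1.001 F [-0.3 -0.3  0.1] q7 1.76
travel [8.23 3.42 0.2 ] turn [ 0.052  0.005 -0.01 ] travel in B axes [8.2  3.51 0.06]
0.93 [203.3, 0.0, 325.4, 119.0] [ 0.40734513 -0.02484003  0.03      ] [array([ 0.425, -0.072]), array([ 0.364, -0.024]), array([0.391, 0.021]), array([ 0.455, -0.026])]
0.85 [336.6, 161.2, 415.1, 273.4] [0.5264015  0.04353476 0.03      ] [array([0.565, 0.012]), array([0.484, 0.022]), array([0.49 , 0.073]), array([0.572, 0.067])]
```

{"name": "apply_moves", "arguments": {"travel": [[0,3.5,0.2],[3,0,0],[3,0,0],[3,0,0],[2,0,0],[0,0,0]], "turn": [[0.035,0.005,-0.01],[0,0,0],[0,0,0],[0,0,0],[0,0,0],[0,0,0]], "grip": [0,0,0,0,0,0]}}

```text
t: 15.0
eef_pos: [0.5317, 0.0477, 0.1011]
tool_rot: [0.708, 0.045, 0.703, -0.044]
contact_force: [0.2, 0.1, 0.1]
gripper_width: 1.001
```

Run:
```python
from h import *
plan((.5285,.043,.026),84.5)
C=cam("wrist");im=eyes.read_camera("wrist")
for d in eyes.masks_of("stirrup","wrist"):
    r=d["region"].astype(np.uint8); c=cv2.minAreaRect(np.argwhere(r)[:,::-1].astype(np.float32)); print(d["score"],d["rect"],px2w(C,c[0],.03),[np.round(px2w(C,p,.03)[:2],3) for p in cv2.boxPoints(c)])
```

```text
pos [0.5317 0.0477 0.1011] yaw 82.8 w 1.001 F [0.2 0.1 0.1] q7 1.78
travel [ 7.51 -0.52 -0.31] turn [-0.029  0.006 -0.001] travel in B axes [ 7.51 -0.5  -0.28]
0.64 [262.0, 173.1, 374.1, 339.2] [0.52519377 0.04313616 0.03      ] [array([0.483, 0.024]), array([0.489, 0.073]), array([0.572, 0.065]), array([0.565, 0.01 ])]
```

{"name": "apply_moves", "arguments": {"travel": [[1,-0.5,-0.4],[2,0,-0.1],[1.5,0,-0.1],[0,0,0]], "turn": [[-0.03,0.006,0],[0,0.004,0],[0,0,0],[0,0,0]], "grip": [0,0,0,0]}}

```text
t: 15.43
eef_pos: [0.5327, 0.0422, 0.0651]
tool_rot: [0.71, 0.037, 0.702, -0.034]
contact_force: [-0.1, -0.4, 0.1]
gripper_width: 0.998
```

Run:
```python
from h import *
plan((.5285,.043,.026),84.5)
```

```text
pos [0.5327 0.0422 0.0651] yaw 84.3 w 0.998 F [-0.1 -0.4  0.1] q7 1.86
travel [ 3.91  0.02 -0.47] turn [-0.004  0.011 -0.005] travel in B axes [ 3.91  0.04 -0.43]
```

{"name": "apply_moves", "arguments": {"travel": [[1,0,-0.5],[1.6,0,-0.1],[1.2,0,0],[0,0,0]], "turn": [[0,0.012,-0.005],[0,0.005,0],[0,0,0],[0,0,0]], "grip": [0,0,0,0]}}

```text
t: 15.77
eef_pos: [0.5304, 0.0432, 0.029]
tool_rot: [0.707, 0.037, 0.706, -0.035]
contact_force: [-0.4, 0.4, 0.3]
gripper_width: 1.002
```

Run:
```python
from h import *
plan((.5285,.043,.026),84.5)
```

```text
pos [0.5304 0.0432 0.029 ] yaw 84.2 w 1.002 F [-0.4  0.4  0.3] q7 1.9
travel [ 0.3  -0.04 -0.18] turn [-0.006  0.001 -0.002] travel in B axes [ 0.3  -0.04 -0.18]
```

{"name": "apply_moves", "arguments": {"travel": [[0.3,0,-0.2],[0,0,0],[0,0,0],[0,0,0],[0,0,0],[0,0,0],[0,0,0],[0,0,0]], "turn": [[0,0,0],[0,0,0],[0,0,0],[0,0,0],[0,0,0],[0,0,0],[0,0,0],[0,0,0]], "grip": [0,0.3,1,1,1,1,1,1], "newtons": 60}}

```text
t: 16.43
eef_pos: [0.5279, 0.0433, 0.026]
tool_rot: [0.706, 0.037, 0.706, -0.036]
contact_force: [0.0, 0.7, -3.2]
gripper_width: 0.568
```

{"name": "apply_moves", "arguments": {"travel": [[-1,0,0],[-2,0,0],[0,0,0]], "turn": [[0,0,0],[0,0,0],[0,0,0]], "grip": [1,1,1]}}

```text
t: 16.68
eef_pos: [0.5266, 0.0428, 0.0567]
tool_rot: [0.705, 0.037, 0.707, -0.036]
contact_force: [0.9, -0.3, -4.2]
gripper_width: 0.569
```

{"name": "apply_moves", "arguments": {"travel": [[-4,0,0],[-4,0,0],[0,-3.8,0.7],[0,-3.8,0.7],[0,-3.8,0.7],[0,-3.8,0.7],[0,-3.8,0.7],[0,-3.8,0.7]], "turn": [[0,0,0],[0,0,0],[0,0,0],[0,0,0],[0,0,0],[0,0,0],[0,0,0],[0,0,0]], "grip": [1,1,1,1,1,1,1,1]}}

```text
t: 17.35
eef_pos: [0.5504, -0.1743, 0.1356]
tool_rot: [0.704, 0.025, 0.709, -0.02]
contact_force: [1.7, -0.9, -4.0]
gripper_width: 0.569
```

Run:
```python
from h import *
plan((.546,-.188,.09),84)
```

```text
pos [ 0.5504 -0.1743  0.1356] yaw 86.3 w 0.569 F [ 1.7 -0.9 -4. ] q7 2.18
travel [ 4.55 -1.42 -0.32] turn [ 0.04  -0.007 -0.007] travel in B axes [ 4.56 -1.41 -0.3 ]
```

{"name": "apply_moves", "arguments": {"travel": [[0,-1.4,-0.3],[2,0,-0.2],[2.2,0,-0.2],[0,0,0]], "turn": [[0.04,-0.007,-0.007],[0,0,0],[0,0,0],[0,0,0]], "grip": [1,1,1,1]}}

```text
t: 17.68
eef_pos: [0.5407, -0.2034, 0.0938]
tool_rot: [0.708, 0.041, 0.704, -0.047]
contact_force: [-0.1, 1.0, -5.0]
gripper_width: 0.573
```

Run:
```python
from h import *
plan((.546,-.188,.031),84)
im=eyes.read_camera("wrist"); save("w8.png",im)
```

```text
pos [ 0.5407 -0.2034  0.0938] yaw 82.8 w 0.573 F [-0.1  1.  -5. ] q7 2.22
travel [6.26 1.65 0.29] turn [-0.02   0.006  0.009] travel in B axes [6.28 1.59 0.36]
```

View pics/w8.png

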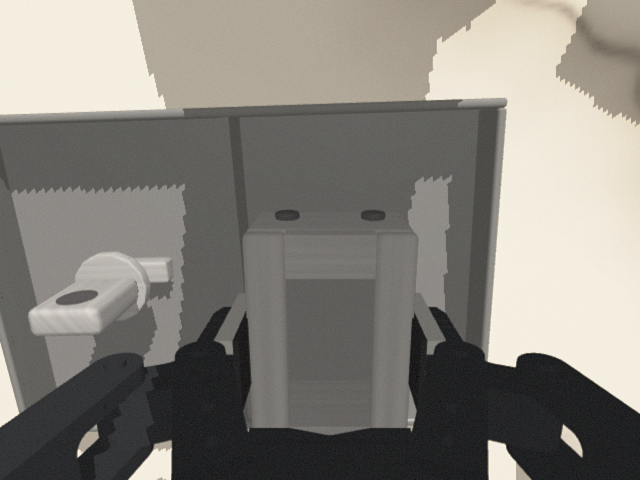

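{"name": "apply_moves", "arguments": {"travel": [[0,1.65,0.3],[1.2,0,0],[1.2,0,-0.1],[0,0,0]], "turn": [[-0.02,0.006,0.009],[0,0,0],[0,0,0],[0,0,0]], "grip": [1,1,1,1]}}

```text
t: 18.07
eef_pos: [0.5487, -0.1841, 0.0726]
tool_rot: [0.708, 0.036, 0.704, -0.035]
contact_force: [-1.5, 1.1, -3.9]
gripper_width: 0.568
```

Run:
```python
from h import *
plan((.546,-.188,.031),84)
```

```text
pos [ 0.5487 -0.1841  0.0726] yaw 84.3 w 0.568 F [-1.5  1.1 -3.9] q7 2.24
travel [ 4.16 -0.42 -0.25] turn [ 0.005  0.005 -0.002] travel in B axes [ 4.16 -0.42 -0.22]
```

{"name": "apply_moves", "arguments": {"travel": [[1,-0.35,-0.25],[1.2,0,-0.1],[1.2,0,-0.1],[0.4,0,0],[0,0,0]], "turn": [[0,0.005,0],[0,0.003,0],[0,0.003,0],[0,0,0],[0,0,0]], "grip": [1,1,1,1,1]}}

```text
t: 18.48
eef_pos: [0.5444, -0.1863, 0.0314]
tool_rot: [0.704, 0.035, 0.708, -0.034]
contact_force: [0.2, 0.5, -2.9]
gripper_width: 0.57
```

Run:
```python
from h import *
plan((.546,-.188,.031),84)
```

```text
pos [ 0.5444 -0.1863  0.0314] yaw 84.4 w 0.57 F [ 0.2  0.5 -2.9] q7 2.28
travel [ 0.03 -0.16  0.18] turn [ 0.007 -0.006 -0.002] travel in B axes [ 0.04 -0.16  0.18]
```

{"name": "apply_moves", "arguments": {"travel": [[0.1,0,0],[0,0,0],[0,0,0],[0,0,0],[-1.5,0,0],[-3,0,0],[-4,0,0],[-4,0,0]], "turn": [[0,0,0],[0,0,0],[0,0,0],[0,0,0],[0,0,0],[0,0,0],[0,0,0],[0,0,0]], "grip": [0.4,0.3,0.3,0.3,0.3,0.3,0.3,0.3]}}

```text
t: 19.15
eef_pos: [0.5426, -0.1871, 0.1552]
tool_rot: [0.701, 0.036, 0.711, -0.035]
contact_force: [1.1, -1.5, 0.2]
gripper_width: 0.697
```

{"name": "apply_moves", "arguments": {"travel": [[-4,0,0],[-4,0,0],[0,0,0]], "turn": [[0,0,0],[0,0,0],[0,0,0]], "grip": [0.3,0.3,0.3]}}

```text
t: 19.4
eef_pos: [0.5463, -0.1902, 0.2473]
tool_rot: [0.706, 0.036, 0.707, -0.036]
contact_force: [1.1, -0.6, 0.8]
gripper_width: 0.7
```

Run:
```python
from h import *
plan((.546,-.188,.031),84)
im=eyes.read_camera("wrist"); S=eyes.read_camera("scene"); save("m9.png",np.hstack([cv2.resize(im,(400,300)),cv2.resize(S[230:470,200:520],(400,300))]))
for th in ("anvil_flat","hardness_block_1"):
    for d in eyes.masks_of(th,"scene")[:1]: print(th,d["rect"])
```

```text
pos [ 0.5463 -0.1902  0.2473] yaw 84.1 w 0.7 F [ 1.1 -0.6  0.8] q7 2.07
travel [ 2.163e+01  2.100e-01 -2.000e-02] turn [ 0.002 -0.001 -0.   ] travel in B axes [21.63  0.22 -0.05]
anvil_flat [326.6, 260.4, 348.8, 279.8]
hardness_block_1 [366.8, 289.1, 396.0, 314.7]
```

View pics/m9.png

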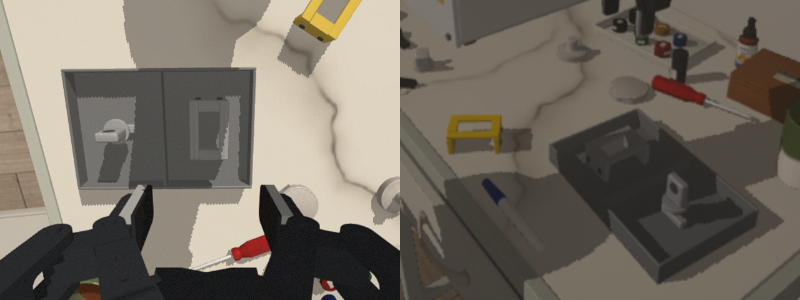

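The hook stands in one compartment (left view, about 112,132) and the stirrup is flat in the other (about 210,125). The anvil and hardness block haven't moved, and the robot is clear.

```bash
python3 -c "
from station import bot
print(bot.hand_in())"
```

```text
the job is handed in; nothing more can be done
None
```

I freed the T-hook where it stood by lifting it about 4 mm, twisting it about 78° in line with the slot, and drawing it straight up. No extra pull showed on the wrist. It now stands upright in the far compartment of the grey bin, and the stirrup stands in the near one. I handed in at about 19.5 s.

- **Final pictures:** The last wrist and scene pictures show both parts in their compartments with the gripper clear above.
- **Bystanders:** The anvil and hardness block show in the scene camera within a few pixels of where they started, and the yellow look-alike was not touched.
- **Disagreements:** My first estimate of the cabinet corner from the top camera (y ≈ 0.15 m) disagreed with the wrist and scene views (0.22–0.26 m). I kept to the cautious figure. The arm drifted a few millimetres on most moves and up to about 2 cm on the larger ones, and I corrected this each time from the measured pose.

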